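# Find the stamped crate and push it to the dispatch line

## Robot

A 7-joint arm with a two-finger parallel gripper is mounted at the origin on the work surface. World frame = base frame: x ahead of the robot, y to its left, z up, the work surface at z = 0. Lengths are in m, angles in rad, forces in N, time in s.
With the tool pointing down it reaches from about 0.425 to 0.825 m from the base axis. Payload 3.6 kg.
Tool frame: the origin (TCP) lies on the centre line of the jaws, within the pads' length; the fingertips stand bot.tip_reach ahead of it and the grasp point (between the pads) lies 6 mm ahead of it (bot.tip_reach is the distance from the TCP to the fingertips, in m); z points along the fingers, y is the direction in which the jaws open and shut (so a half turn about z gives the same grasp; the last joint's range is limited). The gripper opens to 85 mm and grips with 20 to 120 N. Pads are 22 mm wide; open, the fingers measure 114 mm over their backs; the gripper's body (76 mm by 85 mm) begins 54 mm behind the grasp point. The pads swing forward as they close: fully open they stand 13 mm farther back than shut.
Start: joints at [-1.262, 0.615, -0.013, 1.423, 0.008, 1.103, -0.04], TCP at [0.214, 0.614, 0.256] pointing down, gripper open.
Joint ranges: [-3.12, 3.12], [-0.3, 2.06], [-1.34, 1.32], [0.26, 2.42], [-1.36, 4.5], [0.01, 1.98], [-2.84, 2.84]. Speed limits (rad/s): [2.79, 2.79, 3.14, 3.14, 3.14, 3.14, 3.14].

## Interface

Orientations are given as a unit quaternion [w, x, y, z].
In Python, from rig import sensors, cams, bot gives the robot as it stands.
- The arm moves only by the shell command python3 -m handwheel 'ROWS' [OPENING]. ROWS is JSON, a list of rows, each a list of 4 numbers: the shift along the tool's x, y, z in cm, then the turn about the tool's z in degrees. In form: [[dx, dy, dz, yaw], ...]. A call has exactly 10 rows; each row is the pose to reach, as a shift and turn from the pose commanded when the call began, along the tool's axes at that moment; what a row does not reach only later rows make up. A row lasts 1/12 s, in which the tool goes at most 41.7 mm and 7.16 degrees, less where a joint would pass 70% of its speed; a pose out of reach is approached as far as the arm can. A call with a gripper value outside its range is refused whole. OPENING is the opening, from -1 (shut) to 1 (fully open), so that 0 is half open, set as the call begins (- or left out, the last holds). The fingers move at their own pace and stop on an object; the grip force is fixed at half the most. Time passes only in rows, so rows that repeat a pose let the fingers close, or fill a call up. It gives the time, the measured TCP pose, the force and the opening at its end, in the units of the state.
- sensors.read_state(): the state, without advancing time (a new reading comes with each control period).
- cams.camera(name): name is "side" or "top"; returns a dict with "image" (400x640x3 uint8, red, green, blue), "fovy" (degrees; the focal length in pixels is half the picture's height over the tangent of half this angle, whatever the lens; pixels are square), "cx", "cy" (the principal point, pixels), "world_from_camera" (4x4, takes a point from camera to world coordinates). Camera axes: x right, y down, z forward; pixel columns grow to the right and rows downward; lengths in m; the calibration is good to about 2 mm. A picture is of the moment at which its call begins. There is no depth.
- bot.job_done(): hands the job in, once; it reports no verdict.
The state is a dict: "clock": time; "joint_pos": joint angles; "qd": joint speeds; "tau": joint torques, N m; "position": TCP position; "tcp_rot": TCP orientation; "contact_force": force on the tool from outside, world axes, zero at the start; "torque": the same for the moment, N m; "gripper_width": opening from 0.0 (shut) to 1.0 (fully open).
Only numpy, scipy, OpenCV 4.12 (cv2) and the standard library are available. Lean on these libraries where they do the work, as an engineer would, in place of code of your own. Each camera call takes 0.05 s, during which the arm holds its last target. There are 200 camera calls.

## Task

Two alike closed wooden crates stand on the table; one has a round mark stamped underneath. With the fingers, tip each crate over towards the robot so that it comes to lie on its near side with its underside facing away from the robot. Once both lie so, push the stamped one, still lying, away from the robot until its underside is flat against the wooden batten that marks the dispatch line; leave the plain one lying back from the line, do not lift either crate off the table, and leave the jar, the hand stamp and the cup where they stand.

Things in the scene. Friction and masses are not known exactly. Their poses are not given: they have to be found in the camera images.
- crate_stamped: The stamped closed crate: plain wooden box 68 deep (x) by 130 wide (y) by 100 mm high, about 0.4 kg, centre of mass at its middle. Underneath: a dark ring, 60 mm across, with a cross in it. Starts upright and loose, yaw within 0.25 rad. Origin: centre of the underside; x away from the robot, y left, z up to the lid. Tipped past about 34 degrees it falls onto its near side by itself; then its origin is 34 mm up and z points at the robot.
- crate_plain: The plain closed crate: plain wooden box 68 deep (x) by 130 wide (y) by 100 mm high, about 0.4 kg, centre of mass at its middle. Looks the same, but is bare underneath. Starts upright and loose, yaw within 0.25 rad. Origin: centre of the underside; x away from the robot, y left, z up to the lid. Tipped past about 34 degrees it falls onto its near side by itself; then its origin is 34 mm up and z points at the robot.
- crate_stamped_near_edge (a point): Middle of the near bottom edge of the stamped crate, 34 mm from its origin along its -x, at table height: the edge it pivots on when tipped towards the robot; it stays on the table throughout. Axes as the crate's.
- crate_plain_near_edge (a point): Middle of the near bottom edge of the plain crate, 34 mm from its origin along its -x, at table height: the edge it pivots on when tipped towards the robot; it stays on the table throughout. Axes as the crate's.
- rail: The dispatch line: a light wooden batten fixed to the table beyond the crates, 20 mm thick (its x), 660 mm long (its y), 25 mm high. Origin: centre of its underside; its near face lies 10 mm from the origin along its -x. Its x points away from the robot, turned by up to 0.08 rad.
- ink_jar: Bystander, to be left alone: a closed ink jar, 44 mm across, 60 mm high, between the two crates. Origin: centre of its underside.
- knob_stamp: Bystander, to be left alone: a hand stamp, wooden block 60 by 50 mm with a turned knob, 88 mm high overall, on the robot's left. Origin: centre of its underside.
- pen_cup: Bystander, to be left alone: an empty steel cup, 70 mm across, 100 mm high, on the robot's right. Origin: centre of its underside.

How it is judged:
On the way, in this order (a step that is already met when the one before it is completed fails the run):
1. one crate lies on its near side (((angle between crate_stamped's own z axis and vertical between 1.45 and 1.69 rad and height (world z) of crate_stamped_near_edge below 0.012 m) or (angle between crate_plain's own z axis and vertical between 1.45 and 1.69 rad and height (world z) of crate_plain_near_edge below 0.012 m))), for 0.2 s.
2. both crates lie on their near sides (angle between crate_stamped's own z axis and vertical between 1.45 and 1.69 rad and height (world z) of each of crate_stamped_near_edge, crate_plain_near_edge below 0.012 m and angle between crate_plain's own z axis and vertical between 1.45 and 1.69 rad), for 0.2 s.
3. the stamped crate lies with its underside flat against the batten (x of crate_stamped in the frame of rail between -0.018 and 0 m and y of crate_stamped in the frame of rail between -0.33 and 0.33 m and angle between the z axis of crate_stamped and the x axis of rail, either way round below 0.08 rad and angle between crate_stamped's own z axis and vertical between 1.45 and 1.69 rad and height (world z) of crate_stamped_near_edge below 0.012 m), for 0.2 s.
At the end, for the whole second after the job is handed in: The stamped crate lies at rest on its near side with its underside against the batten (gap under 8 mm at its middle, square to it within 0.08 rad); the plain crate lies at rest on its near side, its underside at least 30 mm short of the batten (all of step 3 and linear speed of each of crate_stamped, crate_plain below 0.01 m/s and angle between crate_plain's own z axis and vertical between 1.45 and 1.69 rad and height (world z) of crate_plain_near_edge below 0.012 m and x of crate_plain in the frame of rail below -0.04 m); the robot touches nothing.
It fails at once if a crate is lifted off the table or tipped another way: the middle of its near bottom edge rises over 30 mm (height (world z) of any of crate_stamped_near_edge, crate_plain_near_edge above 0.03 m).
It fails at once if the jar, the hand stamp or the cup is moved more than 30 mm (distance of any of ink_jar, knob_stamp, pen_cup from where it was at the start of the episode above 0.03 m).
It also fails if it takes over 59 s, if anything falls off the work surface, if the arm or the gripper's body presses on something with over 40 N, if the wrist force passes 120 N, or if a joint passes its speed limit or range.

## Working session

There is one attempt and no reset: what is moved stays moved. The work goes in short steps, Python scripts to look and compute and a shell command to move; the robot and the scene stay as the last step left them, time stands still between calls to the robot, and variables do not carry over. Pictures are saved under pics/ and viewed, about 8 in all and at most 12, crops included, and the job is handed in when it is done.

```bash
mkdir -p pics; ls; python3 - <<'E'
from rig import sensors,cams,bot
import cv2,numpy as np
s=sensors.read_state()
for k,v in s.items(): print(k,np.round(v,4))
print(bot.tip_reach)
for n in("side","top"):
    c=cams.camera(n);cv2.imwrite(f"pics/{n}0.png",c["image"][:,:,::-1]);print(n,c["fovy"],c["cx"],c["cy"],np.round(c["world_from_camera"],4).tolist())
E
```

```text
pics
clock 0.0
joint_pos [-1.2625  0.6159 -0.0126  1.425   0.0081  1.1034 -0.0404]
qd [ 0.0004  0.0001  0.0003 -0.0003  0.0006  0.0017 -0.    ]
tau [-1.00000e-04 -4.69211e+01  2.59400e-01 -1.71031e+01  1.01000e-02
  9.70000e-03  0.00000e+00]
position [0.2134 0.6132 0.2551]
tcp_rot [-2.000e-04  1.666e-01  9.860e-01 -1.300e-03]
contact_force [-0.2893  0.1644  0.5666]
torque [ 0.0479 -0.0357  0.0445]
gripper_width 0.9991
0.025
side 46.61876363423074 315.43177353381617 192.71232218574093 [[0.9826, -0.1265, 0.136, 0.458], [-0.1853, -0.6168, 0.765, -1.1021], [-0.0129, -0.7769, -0.6295, 0.9408], [0.0, 0.0, 0.0, 1.0]]
top 42.021529196164934 316.07898472762116 198.10537350407955 [[-0.0034, -0.9855, 0.1697, 0.4277], [-0.9996, 0.0083, 0.0286, -0.0125], [-0.0296, -0.1696, -0.9851, 1.3527], [0.0, 0.0, 0.0, 1.0]]
```

View pics/side0.png

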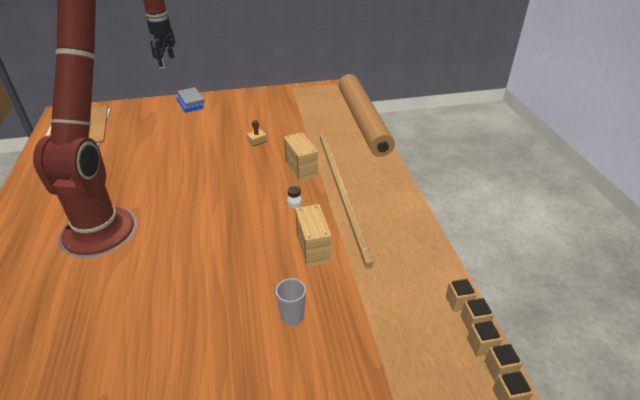

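View pics/top0.png

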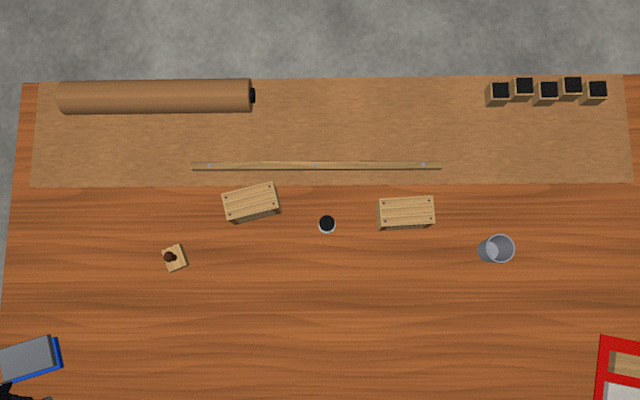

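The side view shows both crates (tops about (300,143) and (312,218)), with the jar at (294,197), cup at (291,302), stamp at (257,134) and batten from (322,137) to (368,263). In the top view the crates are at (250,201) and (406,212) and the batten runs from (192,166) to (441,166). I'll enlarge for the corners.

```bash
python3 - <<'E'
import cv2
a=cv2.imread("pics/top0.png")[145:275,150:350];b=cv2.imread("pics/top0.png")[145:275,350:550]
cv2.imwrite("pics/topc.png",cv2.resize(cv2.imread("pics/top0.png")[150:245,185:445],None,fx=3.07,fy=3.07,interpolation=cv2.INTER_CUBIC))
cv2.imwrite("pics/sidec.png",cv2.resize(cv2.imread("pics/side0.png")[120:275,235:385],None,fx=3.8,fy=3.8,interpolation=cv2.INTER_CUBIC))
E
```

```text
(no output)
```

View pics/topc.png

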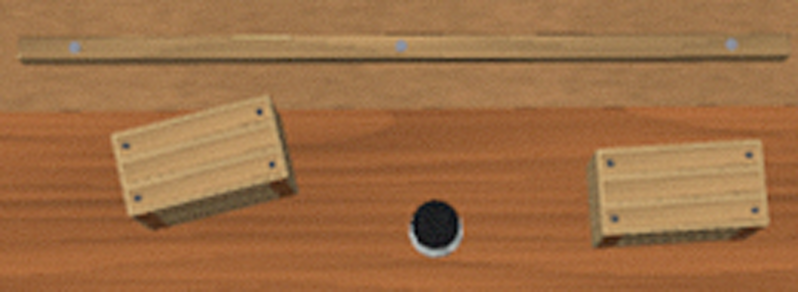

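View pics/sidec.png

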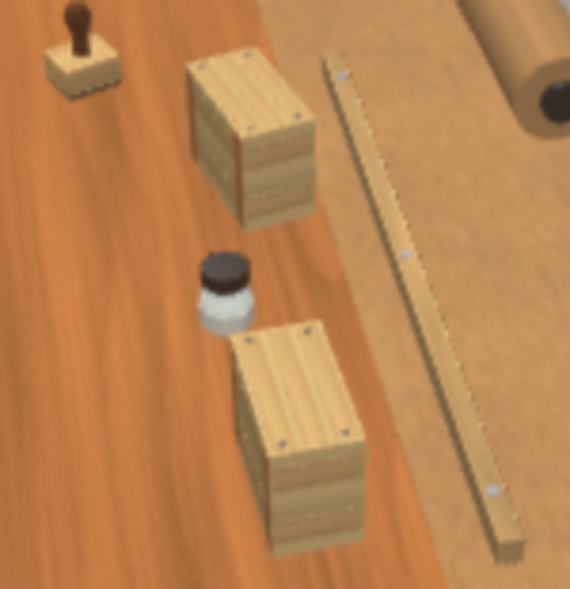

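The crops show lid corners clearly: left crate in top crop (112,134),(268,96),(288,176),(130,214), right (597,150),(761,141),(767,227),(600,237); batten top from (20,46) to (787,45). Triangulating with the side crop.

```bash
cat > h.py <<'E'
import numpy as np,cv2
from rig import cams,sensors
K={}
for n in("side","top"):
    c=cams.camera(n);K[n]=(200/np.tan(np.radians(c["fovy"]/2)),c["cx"],c["cy"],np.array(c["world_from_camera"]),c["image"])
def ray(n,u,v):
    f,cx,cy,T,_=K[n];return T[:3,3],T[:3,:3]@np.array([(u-cx)/f,(v-cy)/f,1])
def onz(n,u,v,z):
    o,d=ray(n,u,v);return o+d*(z-o[2])/d[2]
def tri(p,q):
    (a,d),(b,e)=ray("top",*p),ray("side",*q)
    s=np.linalg.lstsq(np.c_[d,-e],b-a,rcond=None)[0];x,y=a+d*s[0],b+e*s[1]
    return (x+y)/2,np.linalg.norm(x-y)
E
python3 - <<'E'
from h import *
tc=lambda p:(p[0]/3.07+185-.3,p[1]/3.07+150-.3)
sc=lambda p:(p[0]/3.8+235-.35,p[1]/3.8+120-.35)
C={"L fl fr nr nl":([(112,134),(268,96),(288,176),(130,214)],[(254,48),(315,121),(241,138),(189,68)]),
"R":([(597,150),(761,141),(767,227),(600,237)],[(321,321),(364,439),(269,457),(231,338)]),
"rail studs":([(74,47),(401,46),(731,44)],[(342,76),(406,254),(494,490)]),
"jar top":([(436,224)],[(225,270)])}
for k,(a,b) in C.items():
    P=[]
    for p,q in zip(a,b):
        x,e=tri(tc(p),sc(q));P.append(x);print(k,x.round(4),round(e,4))
    P=np.array(P)
    print(" mean",P.mean(0).round(4))
    if len(P)==4:
        d=P[1]-P[0]+P[2]-P[3];print(" yaw",np.arctan2(d[0],-d[1]), np.linalg.norm(d)/2)
print("rail near top edge z=.025",[onz("top",*tc(p),.025).round(4) for p in((20,56),(787,55))], "far",[onz("top",*tc(p),.025).round(4) for p in((20,38),(787,33))])
for n,p in(("cup top",(498,247)),("stamp",(174,257))):print(n,onz("top",*p,.1 if n[0]=="c" else .03))
E
```

```text
L fl fr nr nl [0.6563 0.258  0.0971] 0.0033
L fl fr nr nl [0.6875 0.1329 0.0955] 0.0014
L fl fr nr nl [0.6213 0.1158 0.0988] 0.0022
L fl fr nr nl [0.5933 0.2426 0.0931] 0.0007
 mean [0.6396 0.1873 0.0961]
 yaw 0.2312077407922837 0.12939456778535993
R [ 0.6412 -0.1298  0.098 ] 0.0006
R [ 0.6464 -0.2591  0.0998] 0.0018
R [ 0.5793 -0.2614  0.0977] 0.0004
R [ 0.573  -0.1309  0.094 ] 0.0009
 mean [ 0.61   -0.1953  0.0974]
 yaw 0.04417873085757506 0.13003307641119966
rail studs [0.747  0.3088 0.0233] 0.0013
rail studs [0.7448 0.0279 0.0228] 0.002
rail studs [ 0.7437 -0.2522  0.0235] 0.0015
 mean [0.7452 0.0282 0.0232]
jar top [ 0.5879 -0.0013  0.0538] 0.0018
 mean [ 0.5879 -0.0013  0.0538]
rail near top edge z=.025 [array([0.7399, 0.3548, 0.025 ]), array([ 0.7341, -0.2987,  0.025 ])] far [array([0.7558, 0.3554, 0.025 ]), array([ 0.7532, -0.2996,  0.025 ])]
cup top [ 0.52189562 -0.40863819  0.1       ]
stamp [0.50631956 0.38888374 0.03      ]
```

```bash
cat > g.py <<'E'
import sys,numpy as np
from rig import sensors
from scipy.spatial.transform import Rotation as R
s=sensors.read_state();q=s["tcp_rot"];M=R.from_quat([q[1],q[2],q[3],q[0]]).as_matrix();p=np.array(s["position"])
psi=np.arctan2(M[1,1],M[0,1])-np.pi/2   # world yaw of tool y from world y
print("t %.2f"%s["clock"],"p",p.round(4),"yaw %.3f"%psi,"F",np.round(s["contact_force"],1),"z",M[:,2].round(3),"j",np.round(s["joint_pos"],2))
for a in sys.argv[1:]:
    t=np.array([float(v) for v in a.split(",")])
    print(a,"shift cm",(M.T@(t[:3]-p)*100).round(2),"turn deg %.1f"%np.degrees(psi-t[3]))
E
python3 g.py .70,.2015,.255,.231 .70,.2015,.095,.231
```

```text
t 0.20 p [0.2134 0.6135 0.2556] yaw -0.335 F [0.5 0.3 0.1] z [-0.001 -0.002 -1.   ] j [-1.26  0.62 -0.01  1.42  0.01  1.1  -0.04]
.70,.2015,.255,.231 shift cm [-59.49 -22.93   0.09] turn deg -32.4
.70,.2015,.095,.231 shift cm [-59.49 -22.91  16.09] turn deg -32.4
```

```bash
python3 -m handwheel '[[-3.7,-1.4,0,-3.3],[-7.4,-2.8,0,-6.5],[-11.1,-4.3,0,-9.8],[-14.8,-5.7,0,-13],[-18.5,-7.1,0,-16.2],[-22.2,-8.6,0,-19.5],[-25.9,-10,0,-22.7],[-29.6,-11.4,0,-26],[-33.3,-12.8,0,-29.2],[-37,-14.3,0,-32.4]]' 1; python3 g.py .70,.2015,.255,.231 .70,.2015,.095,.231
```

```text
clock: 1.03
position: [0.5172, 0.3558, 0.2562]
tcp_rot: [-0.0, -0.117, 0.993, 0.0]
contact_force: [-0.7, 0.4, 0.5]
gripper_width: 0.997
t 1.03 p [0.5172 0.3558 0.2562] yaw 0.234 F [-0.7  0.4  0.5] z [-0. -0. -1.] j [-0.55  0.58 -0.15  1.49  0.09  1.08  1.09]
.70,.2015,.255,.231 shift cm [-14.21 -19.24   0.12] turn deg 0.1
.70,.2015,.095,.231 shift cm [-14.21 -19.25  16.12] turn deg 0.1
```

```bash
python3 -m handwheel '[[-2.4,-3.2,0,0],[-4.8,-6.4,0.5,0],[-7.2,-9.6,2,0],[-9.6,-12.8,4,0],[-12,-16,5,0],[-14.2,-19.2,6,0],[-14.2,-19.2,9,0],[-14.2,-19.2,12.5,0],[-14.2,-19.2,16,0],[-14.2,-19.2,16.1,0]]' 1; python3 g.py .70,.2015,.095,.231; python3 - <<'E'
from h import *
a=cv2.resize(K["side"][4][110:270,230:390],None,fx=2.5,fy=2.5,interpolation=2);b=cv2.resize(K["top"][4][140:270,180:340],None,fx=2.5,fy=2.5,interpolation=2)
b=cv2.copyMakeBorder(b,0,75,0,0,0);cv2.imwrite("pics/p5.png",np.hstack([a,b])[:,:,::-1])
E
```

```text
clock: 1.87
position: [0.6927, 0.2006, 0.0861]
tcp_rot: [-0.009, -0.115, 0.993, -0.002]
contact_force: [-0.9, 0.1, -1.4]
gripper_width: 0.996
t 1.87 p [0.6927 0.2006 0.0861] yaw 0.231 F [-0.9  0.1 -1.4] z [-0.017 -0.005 -1.   ] j [-0.25  0.91 -0.12  1.33  0.12  0.93  1.4 ]
.70,.2015,.095,.231 shift cm [-0.71 -0.08 -0.9 ] turn deg -0.0
```

View pics/p5.png

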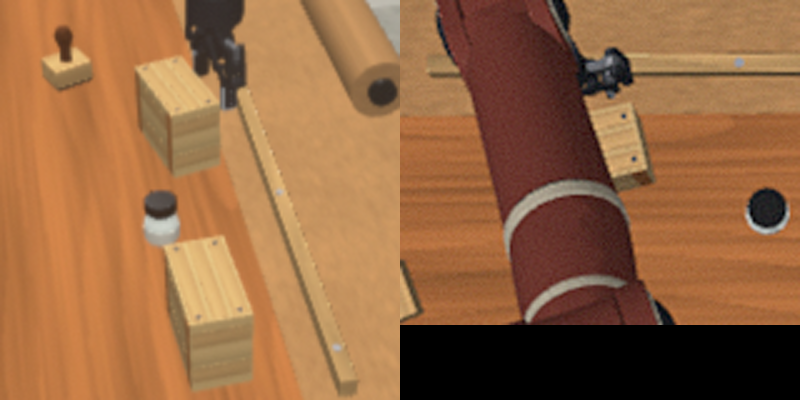

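The side view shows the fingers behind the left crate, which is untouched, at (230,85) in the crop. Now I'll tip it along an arc.

```bash
python3 -m handwheel '[[0.6,0,0,0],[1.1,0,0,0],[1.5,0,0,0],[1.9,0,-0.3,0],[2.3,0,-0.6,0],[2.7,0,-0.9,0],[3.1,0,-1.1,0],[3.5,0,-1.3,0],[3.9,0,-1.5,0],[4.3,0,-1.7,0]]' 1; python3 g.py; python3 - <<'E'
from h import *
a=cv2.resize(K["side"][4][110:270,230:390],None,fx=2.5,fy=2.5,interpolation=2)
cv2.imwrite("pics/p6.png",a[:,:,::-1])
E
```

```text
clock: 2.8
position: [0.6567, 0.193, 0.1133]
tcp_rot: [0.001, -0.115, 0.993, 0.0]
contact_force: [2.1, -0.2, 2.3]
gripper_width: 1.001
t 2.80 p [0.6567 0.193  0.1133] yaw 0.231 F [ 2.1 -0.2  2.3] z [ 0.002  0.    -1.   ] j [-0.25  0.81 -0.13  1.46  0.12  0.88  1.39]
```

View pics/p6.png

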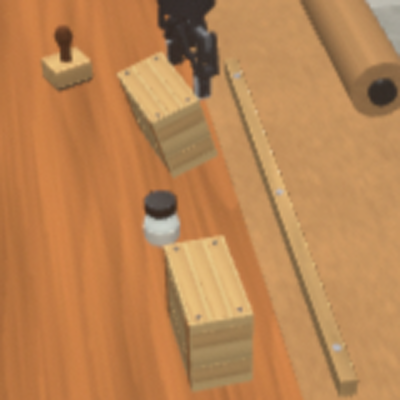

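It is tilting well, about 20° and pivoting on the near edge (bottom corner at (175,173) in the crop). I'll continue past the balance point and then raise.

```bash
python3 -m handwheel '[[0.5,0,-0.2,0],[1.0,0,-0.4,0],[1.5,0,-0.6,0],[2.0,0,-0.7,0],[2.5,0,-0.8,0],[3.0,0,-0.8,0],[3.6,0,-0.8,0],[4.2,0,-0.8,0],[4.2,0,-0.8,0],[4.2,0,-0.8,0]]' 1; python3 -m handwheel '[[0,0,-1,0],[0,0,-3,0],[0,0,-6,0],[0,0,-9,0],[0,0,-11,0],[0,0,-12,0],[0,0,-12,0],[0,0,-12,0],[0,0,-12,0],[0,0,-12,0]]' 1; python3 g.py .672,-.1925,.255,.044 .672,-.1925,.095,.044 .456,-.2,.25,.044; python3 - <<'E'
from h import *
a=cv2.resize(K["side"][4][110:270,230:390],None,fx=2.5,fy=2.5,interpolation=2)
cv2.imwrite("pics/p7.png",a[:,:,::-1])
E
```

```text
clock: 3.73
position: [0.6148, 0.1833, 0.1201]
tcp_rot: [-0.0, -0.115, 0.993, -0.0]
contact_force: [0.2, 0.0, -0.1]
gripper_width: 1.003
clock: 4.57
position: [0.6145, 0.183, 0.2382]
tcp_rot: [-0.002, -0.115, 0.993, -0.0]
contact_force: [0.3, -0.0, -0.8]
gripper_width: 1.006
t 4.57 p [0.6145 0.183  0.2382] yaw 0.231 F [ 0.3 -0.  -0.8] z [-0.004 -0.001 -1.   ] j [-0.24  0.62 -0.14  1.47  0.1   1.06  1.4 ]
.672,-.1925,.255,.044 shift cm [  3.   -37.87  -1.65] turn deg 10.7
.672,-.1925,.095,.044 shift cm [  2.93 -37.86  14.35] turn deg 10.7
.456,-.2,.25,.044 shift cm [ 24.19 -33.66  -1.07] turn deg 10.7
```

View pics/p7.png

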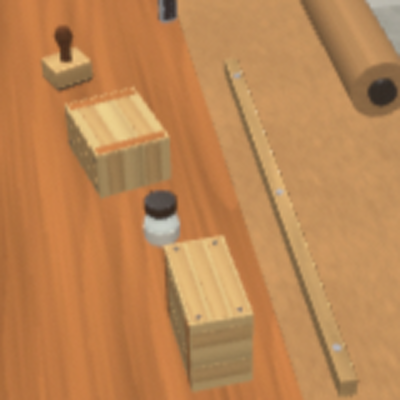

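Left crate lies on its near side (crop (118,140)). Same moves for the right crate.

```bash
python3 -m handwheel '[[0.3,-3.8,0,1],[0.6,-7.6,0,2],[0.9,-11.4,0,3],[1.2,-15.2,0,4],[1.5,-19,0,5],[1.8,-22.8,0,6],[2.1,-26.6,0,7],[2.4,-30.4,0,8],[2.7,-34.2,0,9.5],[3,-37.9,0,10.7]]' 1; python3 g.py .672,-.1925,.095,.044
```

```text
clock: 5.5
position: [0.6726, -0.1945, 0.2394]
tcp_rot: [-0.001, -0.021, 1.0, 0.0]
contact_force: [1.5, -0.2, 0.6]
gripper_width: 1.0
t 5.50 p [ 0.6726 -0.1945  0.2394] yaw 0.042 F [ 1.5 -0.2  0.6] z [-0.001  0.    -1.   ] j [ 0.29  0.71 -0.09  1.27  0.06  1.16  1.82]
.672,-.1925,.095,.044 shift cm [ 0.03  0.2  14.44] turn deg -0.1
```

```bash
python3 -m handwheel '[[0,0,2,0],[0,0,4.5,0],[0,0,7,0],[0,0,9.5,0],[0,0,11.5,0],[0,0,13,0],[0,0,14,0],[0,0,14.4,0],[0,0,14.4,0],[0,0,14.4,0]]' 1 &&  python3 -m handwheel '[[0.6,0,0,0],[1.1,0,0,0],[1.5,0,0,0],[1.9,0,-0.3,0],[2.3,0,-0.6,0],[2.7,0,-0.9,0],[3.1,0,-1.1,0],[3.5,0,-1.3,0],[3.9,0,-1.5,0],[4.3,0,-1.7,0]]' 1; python3 -m handwheel '[[0.5,0,-0.2,0],[1.0,0,-0.4,0],[1.5,0,-0.6,0],[2.0,0,-0.7,0],[2.5,0,-0.8,0],[3.0,0,-0.8,0],[3.6,0,-0.8,0],[4.2,0,-0.8,0],[4.2,0,-0.8,0],[4.2,0,-0.8,0]]' 1; python3 -m handwheel '[[0,0,-1,0],[0,0,-3,0],[0,0,-6,0],[0,0,-9,0],[0,0,-11,0],[0,0,-12,0],[0,0,-12,0],[0,0,-12,0],[0,0,-12,0],[0,0,-12,0]]' 1; python3 - <<'E'
from h import *
a=cv2.resize(K["side"][4][110:270,230:390],None,fx=2.5,fy=2.5,interpolation=2);b=cv2.resize(K["top"][4][140:270,180:340],None,fx=2.5,fy=2.5,interpolation=2)
b=cv2.resize(K["top"][4][150:270,210:450],None,fx=3.33,fy=3.33,interpolation=2)
cv2.imwrite("pics/p8.png",np.vstack([np.hstack([a,np.zeros((400,400,3),np.uint8)]),b[:,:800][:200*2]])[:,:,::-1][:800])
cv2.imwrite("pics/p8.png",np.hstack([a,cv2.copyMakeBorder(cv2.resize(b,(400,200)),0,200,0,0,0)])[:,:,::-1])
E
```

```text
clock: 6.33
position: [0.6734, -0.1925, 0.0969]
tcp_rot: [0.001, -0.022, 1.0, -0.0]
contact_force: [0.1, -0.2, 0.1]
gripper_width: 1.004
clock: 7.17
position: [0.6301, -0.1943, 0.1141]
tcp_rot: [0.001, -0.022, 1.0, -0.0]
contact_force: [1.7, 0.2, 1.2]
gripper_width: 0.998
clock: 8.0
position: [0.5873, -0.1963, 0.1211]
tcp_rot: [-0.0, -0.022, 1.0, 0.0]
contact_force: [0.1, -0.5, 0.3]
gripper_width: 0.999
clock: 8.83
position: [0.587, -0.1959, 0.2393]
tcp_rot: [-0.002, -0.022, 1.0, 0.001]
contact_force: [-0.9, -1.0, -0.9]
gripper_width: 1.001Traceback (most recent call last):
  File "<stdin>", line 4, in <module>
    return _nx.concatenate(arrs, 0, dtype=dtype, casting=casting)
           ~~~~~~~~~~~~~~~^^^^^^^^^^^^^^^^^^^^^^^^^^^^^^^^^^^^^^^
ValueError: all the input array dimensions except for the concatenation axis must match exactly, but along dimension 1, the array at index 0 has size 800 and the array at index 1 has size 799
```

```bash
python3 - <<'E'
from h import *
a=cv2.resize(K["side"][4][120:280,230:390],(480,480),interpolation=2)
cv2.imwrite("pics/p8.png",a[:,:,::-1])
E
python3 g.py .40,-.17,.2,0 .44,-.155,.05,0
```

```text
t 9.03 p [ 0.5876 -0.1961  0.2403] yaw 0.044 F [-0.7  0.6  0.1] z [-0.002  0.001 -1.   ] j [ 0.35  0.58 -0.1   1.54  0.06  1.03  1.85]
.40,-.17,.2,0 shift cm [18.62  3.43  4.07] turn deg 2.5
.44,-.155,.05,0 shift cm [14.54  4.74 19.06] turn deg 2.5
```

View pics/p8.png

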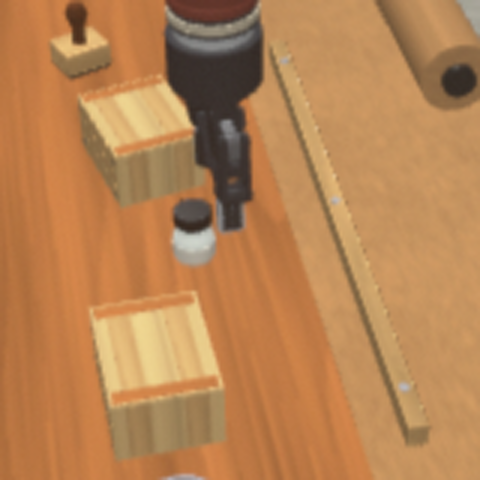

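Both crates lie on their near sides (right one at crop (155,370)), but the undersides face away from both cameras. I'll turn the right crate clockwise with a push on its near-left end so the side camera can see its underside.

```bash
python3 - <<'E'
from h import *
for p in((91,311),(195,293),(222,385),(112,407)): print(onz("side",p[0]/3+230-.3,p[1]/3+120-.3,.068).round(3))
E
python3 -m handwheel '[[2,0.6,0,0.5],[4.5,1.2,0,1],[7,2,0,1.5],[9.5,3,0,2.5],[12,4,0,2.5],[14.5,5.4,0,2.5],[14.5,5.4,0,2.5],[14.5,5.4,1,2.5],[14.5,5.4,2,2.5],[14.5,5.4,2,2.5]]' -1; python3 g.py .44,-.148,.05,0
```

```text
[ 0.471 -0.143  0.068]
[ 0.569 -0.138  0.068]
[ 0.574 -0.26   0.068]
[ 0.478 -0.267  0.068]
clock: 9.97
position: [0.44, -0.1484, 0.2202]
tcp_rot: [-0.001, -0.0, 1.0, 0.0]
contact_force: [0.0, 0.6, -0.6]
gripper_width: 0.001
t 9.97 p [ 0.44   -0.1484  0.2202] yaw 0.001 F [ 0.   0.6 -0.6] z [-0.003  0.001 -1.   ] j [ 0.35  0.38 -0.1   1.98  0.05  0.78  1.79]
.44,-.148,.05,0 shift cm [-0.04  0.03 17.02] turn deg 0.0
```

```bash
python3 -m handwheel '[[0,-0.4,2,0],[0,-0.5,5,0],[0,-0.5,8,0],[0,-0.5,11,0],[0,-0.5,13.5,0],[0,-0.5,15.5,0],[0,-0.5,16.5,0],[0,-0.5,17,0],[0,-0.5,17,0],[0,-0.5,17,0]]' -1; python3 -m handwheel '[[-1,0,0,0],[-1.7,0,0,0],[-2.3,0,0,0],[-3,0,0,0],[-3.7,0,0,0],[-4.4,0,0,0],[-5.1,0,0,0],[-5.8,0,0,0],[-6.5,0,0,0],[-7.0,0,0,0]]' -1;  python3 - <<'E'
from h import *
a=cv2.resize(K["side"][4][170:280,230:390],(800,550),interpolation=2)
cv2.imwrite("pics/p9.png",a[:,:,::-1])
E
```

```text
clock: 10.8
position: [0.4415, -0.1538, 0.0517]
tcp_rot: [0.0, -0.0, 1.0, -0.0]
contact_force: [-0.3, 0.1, 1.4]
gripper_width: -0.0
clock: 11.63
position: [0.512, -0.1534, 0.0514]
tcp_rot: [0.0, -0.0, 1.0, 0.0]
contact_force: [-3.3, 1.4, 3.1]
gripper_width: 0.001
```

View pics/p9.png

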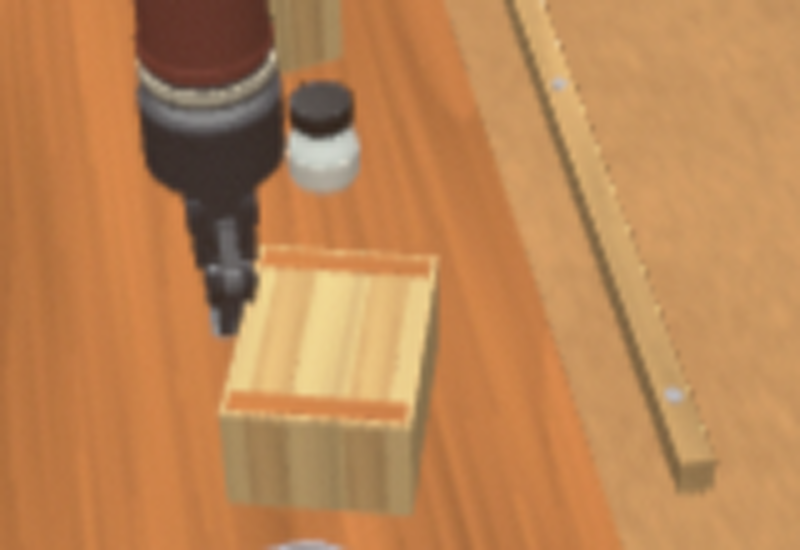

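The underside now appears as a narrow sliver (right edge, (425,330)) with no obvious mark, but the view is too grazing to be sure. I'll push a little further.

```bash
python3 -m handwheel '[[-0.6,0.1,0,0],[-1.2,0.2,0,0],[-1.8,0.3,0,0],[-2.4,0.4,0,0],[-3.0,0.5,0,0],[-3.5,0.6,0,0],[-3.5,0.6,0,0],[-2.5,0.6,0,0],[-1.5,0.6,0,0],[-1.0,0.6,0,0]]' -1;  python3 - <<'E'
from h import *
a=cv2.resize(K["side"][4][170:280,260:370],(600,600),interpolation=2)
cv2.imwrite("pics/p10.png",a[:,:,::-1])
E
```

```text
clock: 12.57
position: [0.5204, -0.1479, 0.0514]
tcp_rot: [0.0, -0.0, 1.0, -0.0]
contact_force: [-0.2, -0.4, -0.4]
gripper_width: -0.003
```

View pics/p10.png

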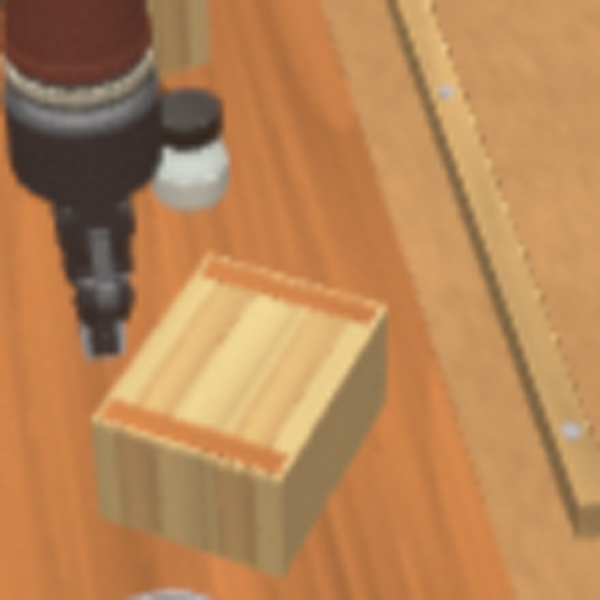

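The underside (face around (340,430)) is clearly bare, so the right crate is the plain one and the left is stamped. Next I'll locate the left crate's near face.

```bash
python3 - <<'E'
from h import *
for p in((80,95),(163,78),(197,130),(120,155)): print(onz("side",p[0]/3+230-.3,p[1]/3+120-.3,.068).round(3))
print("plain",[onz("side",p[0]/5.4545+260-.4,p[1]/5.4545+170-.4,.068).round(3) for p in((205,257),(385,305),(285,475),(95,420))])
E
python3 -m handwheel '[[1,0,0,0],[2,0,-1,0],[3,0,-3,0],[4,0,-6,0],[5,0,-9.5,0],[6,0,-13,0],[7,0,-15,0],[7.5,0,-15,0],[7.5,0,-15,0],[7.5,0,-15,0]]' 1
python3 g.py .445,.168,.2,0 .455,.168,.05,0
```

```text
[0.493 0.216 0.068]
[0.589 0.231 0.068]
[0.611 0.122 0.068]
[0.524 0.093 0.068]
plain [array([ 0.577, -0.136,  0.068]), array([ 0.66 , -0.19 ,  0.068]), array([ 0.59 , -0.295,  0.068]), array([ 0.507, -0.241,  0.068])]
clock: 13.6
position: [0.4458, -0.1475, 0.2009]
tcp_rot: [-0.0, -0.0, 1.0, 0.0]
contact_force: [-0.4, -0.2, -0.5]
gripper_width: 0.996
t 13.60 p [ 0.4458 -0.1475  0.2009] yaw 0.000 F [-0.4 -0.2 -0.5] z [-0.  0. -1.] j [ 0.34  0.42 -0.09  2.    0.06  0.73  1.78]
.445,.168,.2,0 shift cm [ 0.07 31.55  0.09] turn deg 0.0
.455,.168,.05,0 shift cm [-0.93 31.55 15.09] turn deg 0.0
```

```bash
python3 -m handwheel '[[0,3.5,0,0],[0,7,0,0],[0,10.5,0,0],[0,14,0,0],[0,17.5,0,0],[0,21,0,0],[0,24.5,0,0],[0,28,0,0],[0,31.4,0,0],[0,31.4,0,0]]' 1; python3 -m handwheel '[[0,0,2,0],[-0.3,0,5,0],[-0.6,0,8,0],[-0.9,0,11,0],[-0.9,0,13,0],[-0.9,0,14.5,0],[-0.9,0,15.2,0],[-0.9,0,15.6,0],[-0.9,0,15.6,0],[-0.9,0,15.6,0]]' 1
python3 g.py .62,.166,.045,-.006
```

```text
clock: 14.43
position: [0.4448, 0.1759, 0.1999]
tcp_rot: [-0.001, -0.007, 1.0, 0.003]
contact_force: [0.6, 0.5, 0.8]
gripper_width: 1.0
clock: 15.27
position: [0.4549, 0.1666, 0.0454]
tcp_rot: [0.0, -0.0, 1.0, 0.0]
contact_force: [-0.6, 0.5, 0.1]
gripper_width: 1.0
t 15.27 p [0.4549 0.1666 0.0454] yaw 0.000 F [-0.6  0.5  0.1] z [ 0.  0. -1.] j [-0.35  0.7  -0.07  2.09  0.13  0.36  1.05]
.62,.166,.045,-.006 shift cm [-16.51  -0.07   0.05] turn deg 0.4
```

```bash
python3 -m handwheel '[[-0.8,0,0,0.1],[-1.6,0,0,0.2],[-2.4,0,0,0.3],[-3.2,0,0,0.4],[-4,0,0,0.4],[-4.8,0,0,0.4],[-5.6,0,0,0.4],[-6.4,0,0,0.4],[-7.2,0,0,0.4],[-8,0,0,0.4]]' 1;python3 -m handwheel '[[-0.8,0,0,0],[-1.6,0,0,0],[-2.4,0,0,0],[-3.1,0,0,0],[-3.8,0,0,0],[-4.5,0,0,0],[-5.2,0,0,0],[-5.9,0,0,0],[-6.5,0,0,0],[-7,0,0,0]]' 1
python3 - <<'E'
from h import *
a=cv2.resize(K["side"][4][110:220,260:370],(600,600),interpolation=2)
cv2.imwrite("pics/p11.png",a[:,:,::-1])
E
python3 g.py .625,.166,.045,-.006
```

```text
clock: 16.1
position: [0.5344, 0.1658, 0.0452]
tcp_rot: [-0.001, 0.004, 1.0, -0.001]
contact_force: [-3.6, 0.4, 2.6]
gripper_width: 1.002
clock: 16.93
position: [0.6055, 0.1659, 0.0452]
tcp_rot: [0.0, 0.003, 1.0, 0.0]
contact_force: [-3.3, 0.7, 2.0]
gripper_width: 1.0
t 17.03 p [0.6066 0.1659 0.0454] yaw -0.007 F [-1.1  0.4  0.5] z [ 0.003  0.001 -1.   ] j [-0.24  0.83 -0.1   1.67  0.13  0.64  1.15]
.625,.166,.045,-.006 shift cm [-1.84  0.02  0.04] turn deg -0.1
```

View pics/p11.png

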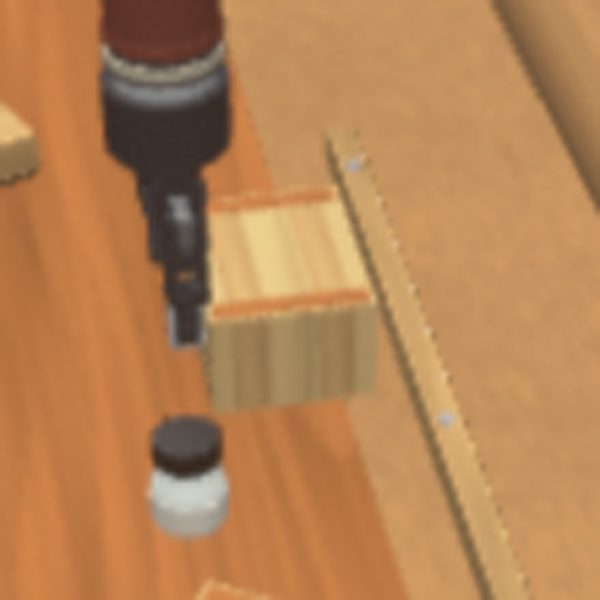

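The crate lies square in front of the batten with about 2 cm of gap left ((375,380) against the batten). I'll close it slowly and watch the force.

```bash
python3 -m handwheel '[[-0.3,0,0,0],[-0.6,0,0,0],[-0.9,0,0,0],[-1.1,0,0,0],[-1.3,0,0,0],[-1.4,0,0,0],[-1.5,0,0,0],[-1.6,0,0,0],[-1.7,0,0,0],[-1.7,0,0,0]]' 1;python3 -m handwheel '[[-0.05,0,0,0],[-0.1,0,0,0],[-0.15,0,0,0],[-0.2,0,0,0],[-0.2,0,0,0],[-0.2,0,0,0],[-0.2,0,0,0],[-0.2,0,0,0],[-0.2,0,0,0],[-0.2,0,0,0]]' 1
```

```text
clock: 17.87
position: [0.6219, 0.166, 0.0454]
tcp_rot: [0.0, 0.003, 1.0, 0.0]
contact_force: [-3.9, 0.2, 3.6]
gripper_width: 1.001
clock: 18.7
position: [0.6238, 0.1659, 0.0453]
tcp_rot: [0.0, 0.003, 1.0, 0.0]
contact_force: [-3.6, -0.7, 2.8]
gripper_width: 0.998
```

```bash
python3 -m handwheel '[[-0.05,0,0,0],[-0.1,0,0,0],[-0.15,0,0,0],[-0.2,0,0,0],[-0.2,0,0,0],[-0.2,0,0,0],[-0.2,0,0,0],[-0.2,0,0,0],[-0.2,0,0,0],[-0.2,0,0,0]]' 1;python3 -m handwheel '[[-0.05,0,0,0],[-0.1,0,0,0],[-0.15,0,0,0],[-0.2,0,0,0],[-0.2,0,0,0],[-0.2,0,0,0],[-0.2,0,0,0],[-0.2,0,0,0],[-0.2,0,0,0],[-0.2,0,0,0]]' 1
```

```text
clock: 19.53
position: [0.624, 0.1659, 0.0452]
tcp_rot: [-0.002, 0.003, 1.0, -0.0]
contact_force: [-6.7, 0.5, 5.7]
gripper_width: 0.999
clock: 20.37
position: [0.624, 0.1658, 0.045]
tcp_rot: [-0.004, 0.003, 1.0, -0.001]
contact_force: [-11.0, 0.1, 8.3]
gripper_width: 0.999
```

The tool stopped at x=0.624 with the force rising to 11 N, which matches the predicted batten contact. I'll withdraw and check.

```bash
python3 -m handwheel '[[0.4,0,0,0],[1,0,0,0],[2,0,0,0],[3,0,0,0],[4,0,0,0],[6,0,-1,0],[8,0,-3,0],[10,0,-6,0],[12,0,-9,0],[13,0,-12,0]]' 1;python3 -m handwheel '[[0,3,-2,0],[0,6,-4,0],[0,9,-6,0],[0,12,-8,0],[0,15,-8,0],[0,18,-8,0],[0,21,-8,0],[0,24,-8,0],[0,24,-8,0],[0,24,-8,0]]' 1
python3 - <<'E'
from h import *
a=cv2.resize(K["side"][4][110:270,240:380],(525,600),interpolation=2)
b=cv2.resize(K["top"][4][150:250,220:320],(270,270),interpolation=2)
cv2.imwrite("pics/p12.png",np.hstack([a,cv2.copyMakeBorder(b,0,330,0,0,0)])[:,:,::-1])
E
python3 g.py
```

```text
clock: 21.2
position: [0.4963, 0.1666, 0.1663]
tcp_rot: [0.0, 0.003, 1.0, -0.0]
contact_force: [-0.3, -0.2, 0.1]
gripper_width: 1.002
clock: 22.03
position: [0.4992, 0.4092, 0.245]
tcp_rot: [0.001, 0.002, 1.0, 0.001]
contact_force: [0.5, -0.3, 0.1]
gripper_width: 1.001
t 22.13 p [0.5004 0.4056 0.2452] yaw -0.008 F [0.4 0.1 0.2] z [ 0.002 -0.001 -1.   ] j [-0.64  0.62 -0.12  1.46  0.08  1.07  0.78]
```

View pics/p12.png

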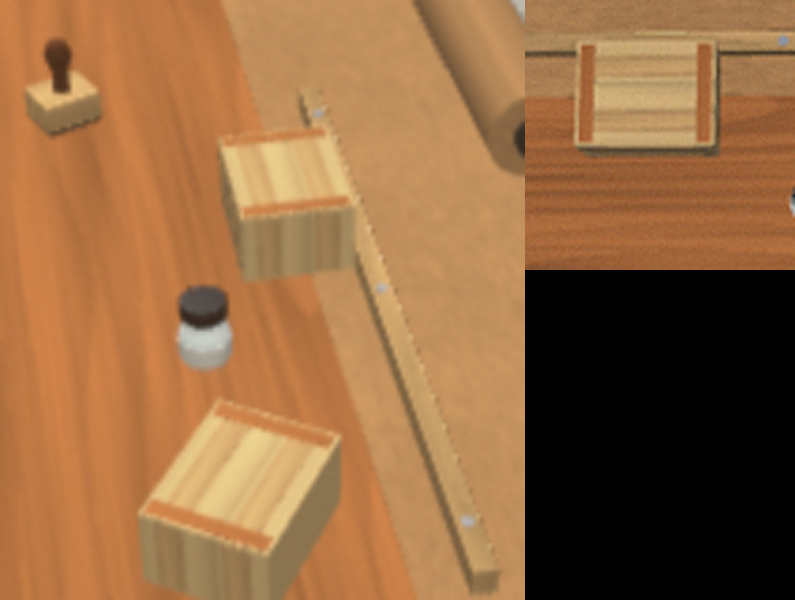

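The stamped crate is flush and square against the batten ((356,235) in the side crop; far edge on the batten at (650,40) in the top crop). The plain crate lies well back, and the jar and hand stamp are where they stood. Handing in.

```bash
python3 -c "
from rig import bot
print(bot.job_done())"
```

```text
the job is handed in; nothing more can be done
None
```

I tipped both crates onto their near sides, pushed the stamped one flat against the batten and handed the job in at about 22 s; the system gave no verdict.

- **Telling them apart:** once they lay down, neither camera could see the undersides. I turned the lying right-hand crate clockwise about half a radian until the side camera could see its underside. It was bare, so the left one is the stamped crate. I inferred this and never saw the stamp itself.
- **Stamped crate:** I pushed it with open fingers until the tool stopped at x = 0.624 m and the force rose to about 11 N. That is within 1 mm of where I had calculated batten contact. The last picture shows it flush and square.
- **Plain crate:** it lies turned, with the middle of its underside about 0.11 m short of the batten by the picture taken before the last push. The final picture shows it still there.
- **Bystanders and robot:** the jar and the hand stamp look unmoved in the last picture, and the robot was clear of everything. The cup was outside the last crop, but no move came near it.

No check failed or disagreed.

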